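# Snap the food box lid shut

## Robot

A 6-joint arm with a two-finger parallel gripper is mounted at the origin on a cart in front of the work surface, level with it; the furniture and walls round the work are solid. World frame = base frame: x ahead of the robot, y to its left, z up, the work surface at z = 0. Lengths are in mm, angles in rad, forces in N, time in s.
With the tool pointing down it reaches from about 275 to 750 mm from the base axis. Payload 10.2 kg.
Tool frame: the origin (TCP) lies midway between the tips of the shut fingers; the grasp point (between the pads) lies grasp_offset behind it (grasp_offset is the distance from the TCP to the grasp point, in mm); x points along the fingers, z is the direction in which the jaws open and shut, and the axes are right-handed (so a half turn about x gives the same grasp; the last joint's range is limited). The gripper opens to 85 mm and grips with 20 to 120 N. Pads are 22 mm wide; open, the fingers measure 114 mm over their backs; the gripper's body (76 mm by 85 mm) begins 54 mm behind the grasp point. The pads swing forward as they close: fully open they stand 13 mm farther back than shut.
Start: joints at [-1.352, 0.313, 1.498, -0, 1.331, -0.223], TCP at [224.461, -474.603, 231.294] pointing down, gripper open.
Joint ranges: [-2.94, 2.94], [-0.97, 2.17], [0.19, 2.56], [-1.23, 4.37], [0.02, 3.11], [-2.88, 2.88]. Speed limits (rad/s): [2.39, 2.39, 3.01, 3.14, 3.14, 3.14].

## Interface

Orientations are given as a unit quaternion [w, x, y, z].
In Python, from rig import sense, capture, calibration, finish_job, grasp_offset gives the robot as it stands.
- The arm moves only by the shell command python3 -m jog 'ROWS' [FORCE]. ROWS is JSON, a list of rows, each an object with "linear": the shift along the tool's x, y, z scaled (see below), a list of three; "rotation": the turn, a rotation vector about the tool's x, y, z scaled (see below), a list of three; "grip": the finger opening in mm, from 0 to 85.4. A call has 1 to 20 rows; each row is the pose to reach, as a shift and turn from the pose measured when the call began, along the tool's axes at that moment; what a row does not reach only later rows make up. The controller multiplies each number of a shift by 0.3 m and each number of a turn by 0.5 rad. A row lasts 1/12 s, in which the tool goes at most 41.7 mm and 7.16 degrees, less where a joint would pass 70% of its speed; a pose out of reach is approached as far as the arm can. A call with a number of a shift or a turn outside -1 to 1 is refused whole. A call with a gripper value outside its range is refused whole. The fingers move at their own pace and stop on an object; FORCE is the grip in N (left out, the last holds). Time passes only in rows, so rows that repeat a pose let the fingers close. It gives the time, the measured TCP pose, the force and the opening at its end, in the units of the state.
- sense(): the state, without advancing time (a new reading comes with each control period).
- capture(name): name is "side" or "top" or "wrist"; returns (picture, depth): 420x560x3 uint8, red, green, blue; 420x560 float32, mm along the optical axis (not along the pixel's ray), 0 where there is no reading.
- calibration(name): a dict with "intrinsics" (3x3 intrinsics, pixels), "world_from_camera" (4x4, takes a point from camera to world coordinates). Camera axes: x right, y up, looking along -z (the intrinsics and any distortion apply to the point x, -y, -z); pixel columns grow to the right and rows downward; lengths in mm; the calibration is good to about 2 mm. The wrist camera is an equidistant fisheye: a pixel r from the principal point sees the ray r / f radians off the axis. A picture is of the moment at which its call begins: read the wrist's pose just before it. calibration takes no time and is no camera call; for the wrist camera it gives the pose at the moment of the call.
- finish_job(): hands the job in, once; it reports no verdict.
The state is a dict: "time_s": time; "joints": joint angles; "dq": joint speeds; "tau": joint torques, N m; "eef_pos": TCP position; "ee_rot": TCP orientation; "force": force on the tool from outside, world axes, zero at the start; "wrist_torque": the same for the moment, N m; "grip_width": opening from 0.0 (shut) to 1.0 (fully open).
Only numpy, scipy, OpenCV 4.12 (cv2) and the standard library are available. Lean on these libraries where they do the work, as an engineer would, in place of code of your own. Each camera call takes 0.05 s, during which the arm holds its last target.

## Task

The lid of the white food box is on but not clipped down all round: with your fingertips, press round its blue rim section by section until all four sections have clicked fully down, firmly but without slamming, then take the hand away. Only press: do not pick up, tip or shove the box, and leave the other things where they are.

Things in the scene. Friction and masses are not known exactly. Their poses are not given: they have to be found in the camera images.
- food_box: loose food box, about 0.9 kg: white tub, blue snap-fit lid, 110 mm along its x, 150 mm along its y; origin at the centre of its underside, z up, yaw within 0.9 rad of zero. The lid's fixed middle panel (56 x 96 mm), 27 mm square corners and outer collar have their tops at 80 mm; between panel and collar lie four straight blue rim sections, 23 mm wide, that slide straight down to click shut
- rim_front (a joint): long section on the box's -x side: 0 = raised, 0.008 m = fully down, clicked shut. A tight fit: pressing it down takes 8 to 10 N all the way to a hard stop, and it stays where it is left. Starts 0 to 0.004. Raised, it shows an orange band up to 6 mm high under its blue top; shut, no orange shows
- press_front (a point): middle of the upper face of the front section (94 mm long, 40 mm from the box's centre), at five small white ridges 1 mm high or less; moves with it: 90 mm above the worktop when fully raised, 82 mm (2 mm proud of the panel) when shut
- rim_back (a joint): long section on the box's +x side: 0 = raised, 0.008 m = fully down, clicked shut. A tight fit: pressing it down takes 8 to 10 N all the way to a hard stop, and it stays where it is left. Starts 0 to 0.004. Raised, it shows an orange band up to 6 mm high under its blue top; shut, no orange shows
- press_back (a point): middle of the upper face of the back section (94 mm long, 40 mm from the box's centre), at five small white ridges 1 mm high or less; moves with it: 90 mm above the worktop when fully raised, 82 mm (2 mm proud of the panel) when shut
- rim_left (a joint): short section on the box's +y side: 0 = raised, 0.008 m = fully down, clicked shut. A tight fit: pressing it down takes 8 to 10 N all the way to a hard stop, and it stays where it is left. Starts 0 to 0.004. Raised, it shows an orange band up to 6 mm high under its blue top; shut, no orange shows
- press_left (a point): middle of the upper face of the left section (54 mm long, 60 mm from the box's centre), at five small white ridges 1 mm high or less; moves with it: 90 mm above the worktop when fully raised, 82 mm (2 mm proud of the panel) when shut
- rim_right (a joint): short section on the box's -y side: 0 = raised, 0.008 m = fully down, clicked shut. A tight fit: pressing it down takes 8 to 10 N all the way to a hard stop, and it stays where it is left. Starts 0 to 0.004. Raised, it shows an orange band up to 6 mm high under its blue top; shut, no orange shows
- press_right (a point): middle of the upper face of the right section (54 mm long, 60 mm from the box's centre), at five small white ridges 1 mm high or less; moves with it: 90 mm above the worktop when fully raised, 82 mm (2 mm proud of the panel) when shut
- lemon: yellow lemon, 77 x 52 x 53 mm, near the box's left side, bystander, origin at the centre of its underside as it was set down
- egg_timer: orange and cream kitchen timer, 58 mm across, 57 mm high, near the box's right side, bystander, origin at the centre of its underside as it was set down
- mug_purple: purple mug, 90 mm across, 95 mm high, bystander, origin at the centre of its underside as it was set down
- mug_striped: white mug with red stripes, 83 mm across, 101 mm high, bystander, origin at the centre of its underside as it was set down
- glass: clear drinking glass, 80 mm across, 92 mm high, bystander, origin at the centre of its underside as it was set down
- mill: wooden pepper mill, 58 mm across, 165 mm high, behind the work, bystander, origin at the centre of its underside as it was set down
- apple: green apple, 76 mm across, 72 mm high, behind the work, bystander, origin at the centre of its underside as it was set down
Things that resemble listed ones, but are neither listed nor needed, are in the scene too. There is more than one size of the food_box; the one meant has the size given above.

How it is judged:
By the outcome, as a careful person would: the job done as asked, in the order asked, and still so for the second after the job is handed in, with the robot touching nothing.
It also fails if it takes over 40 s, if anything falls off the work surface, if the arm or the gripper's body presses on something with over 40 N, if the wrist force passes 120 N, or if a joint passes its speed limit or range.

## Working session

There is one attempt and no reset: what is moved stays moved. The work goes in short steps, Python scripts to look and compute and a shell command to move; the robot and the scene stay as the last step left them, time stands still between calls to the robot, and variables do not carry over. Pictures are saved under pics/ and viewed, and the job is handed in when it is done.

```bash
mkdir -p pics; ls; python3 - <<'E'
from rig import *
import cv2,numpy as np
print(sense()); print(grasp_offset)
for n in ("top","side"):
    p,d=capture(n); cv2.imwrite(f"pics/{n}0.png",p[:,:,::-1]); np.save(f"pics/{n}0.npy",d); c=calibration(n); print(n,c); np.savez(f"pics/{n}cal.npz",K=c["intrinsics"],T=c["world_from_camera"])
E
```

```text
pics
{'time_s': 0.0, 'joints': array([-1.35239536e+00,  3.13422144e-01,  1.49845306e+00,  2.41907783e-05,
        1.33102418e+00, -2.23400320e-01]), 'dq': array([ 0.00012182,  0.00015385, -0.00060953, -0.0005387 , -0.00012258,
       -0.00079531]), 'tau': array([ 6.07443098e-05, -4.12264431e+01, -2.59750628e+01, -1.01213657e-04,
        4.04997583e-03,  3.79651340e-05]), 'eef_pos': array([ 224.40821008, -474.32488269,  230.74332687]), 'ee_rot': array([ 0.5970833 ,  0.37863101,  0.59772325, -0.3779643 ]), 'force': array([ 0.30732222, -0.33447864,  0.49063017]), 'wrist_torque': array([-0.01289419, -0.00526204, -0.01377742]), 'grip_width': 0.9972417822594067}
18.700000000000003
top {'intrinsics': array([[459.88460145,   0.        , 279.08287427],
       [  0.        , 459.88460145, 208.31277425],
       [  0.        ,   0.        ,   1.        ]]), 'world_from_camera': array([[-2.10370296e-02,  9.86781517e-01, -1.60685034e-01,
         2.83604698e+02],
       [-9.99655233e-01, -2.32867380e-02, -1.21302266e-02,
         4.48683746e+01],
       [-1.57117137e-02,  1.60374452e-01,  9.86931192e-01,
         1.43528153e+03],
       [ 0.00000000e+00,  0.00000000e+00,  0.00000000e+00,
         1.00000000e+00]])}
side {'intrinsics': array([[397.13693376,   0.        , 277.41484002],
       [  0.        , 397.13693376, 203.83483452],
       [  0.        ,   0.        ,   1.        ]]), 'world_from_camera': array([[ 1.05646664e-01,  7.48279458e-01, -6.54917274e-01,
        -4.66220974e+02],
       [-9.94318176e-01,  8.81304574e-02, -5.97024837e-02,
        -5.33767483e+01],
       [ 1.30440167e-02,  6.57503517e-01,  7.53338555e-01,
         1.14392771e+03],
       [ 0.00000000e+00,  0.00000000e+00,  0.00000000e+00,
         1.00000000e+00]])}
```

View pics/top0.png

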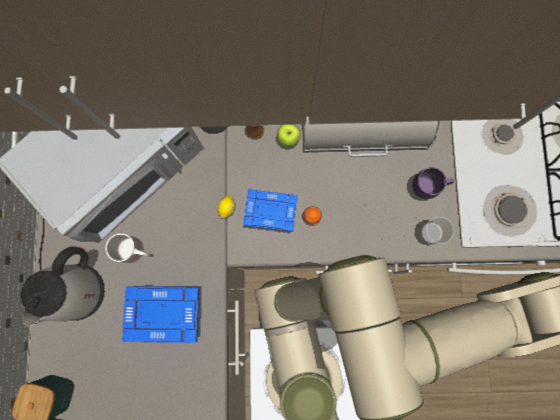

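View pics/side0.png

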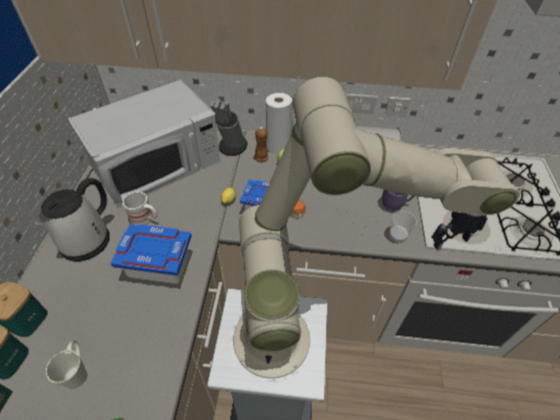

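Two blue-lidded boxes are visible in the top view: (270,210), between the lemon and the timer, and (162,314), by the kettle. I'll measure both from depth.

```bash
cat > h.py <<'E'
import numpy as np,cv2
def back(u,v,d,K,T):
    x=(u-K[0,2])/K[0,0]*d; y=(v-K[1,2])/K[1,1]*d
    P=np.stack([x,-y,-d,np.ones_like(d)],-1)
    return (P@T.T)[...,:3]
def proj(P,K,T):
    p=(np.asarray(P,float)-T[:3,3])@T[:3,:3]
    return np.stack([K[0,2]+K[0,0]*p[:,0]/-p[:,2],K[1,2]+K[1,1]*(-p[:,1])/-p[:,2]],-1)
E
python3 - <<'E'
from h import *
im=cv2.imread("pics/top0.png");d=np.load("pics/top0.npy");c=np.load("pics/topcal.npz");K,T=c["K"],c["T"]
v,u=np.mgrid[:420,:560].astype(float)
W=back(u,v,d,K,T)
hsv=cv2.cvtColor(im,cv2.COLOR_BGR2HSV)
m=((hsv[...,0]>95)&(hsv[...,0]<125)&(hsv[...,1]>120)&(hsv[...,2]>60)).astype(np.uint8)
m=cv2.morphologyEx(m,cv2.MORPH_CLOSE,np.ones((7,7)))
n,l,s,ce=cv2.connectedComponentsWithStats(m)
for i in range(1,n):
    if s[i,4]<300: continue
    P=W[(l==i)&(W[...,2]>60)]
    r=cv2.minAreaRect(P[:,:2].astype(np.float32)); print(ce[i],s[i,4],r,np.percentile(P[:,2],[1,25,50,75,99]), P.mean(0))
# table height
print("table",np.median(W[235:250,260:330,2]))
cv2.imwrite("pics/crop1.png",cv2.resize(im[180:245,205:335],None,fx=6,fy=6,interpolation=cv2.INTER_CUBIC))
for (a,b) in [(226,206),(313,215)]: print(W[b,a])
E
```

```text
[270.06492786 209.93673696] 1802 ((425.0830383300781, 99.19189453125), (147.89761352539062, 264.5654296875), 81.79923248291016) [70.93895594 79.61772147 83.08915209 87.22163575 93.40072875] [499.31593158  88.18409915  84.77784025]
[160.6824472  314.15416363] 4119 ((204.60150146484375, 277.3876647949219), (156.4690704345703, 465.5580749511719), 0.18931175768375397) [ 91.47491961 111.29837788 114.9778028  125.51312934 131.21869145] [204.96979653 398.76584779 120.32603494]
table 0.5102390169449791
[519.90666359 223.98295708  51.41411376]
[484.10892608 -39.96321134  63.70100142]
```

View pics/crop1.png

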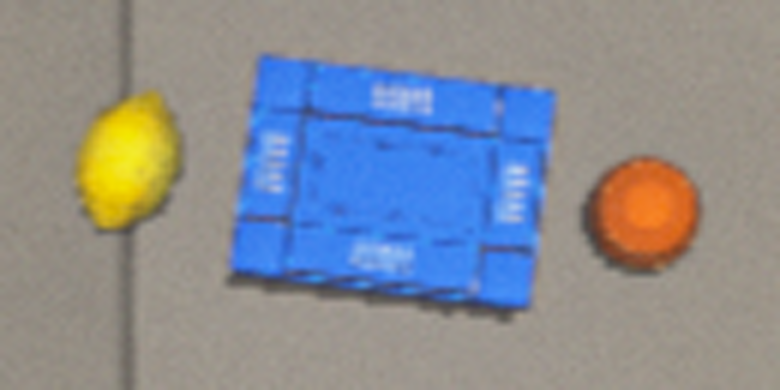

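The crop confirms that the small box at (270,210) is the target: lemon on its left, timer on its right, ridges at the middle of each section. The large box at (162,314) is about 155 mm wide and 115+ mm high, so it's ruled out. Next I'll compute the pose.

```bash
python3 - <<'E'
from h import *
from rig import *
from scipy.spatial.transform import Rotation as R
c=np.load("pics/topcal.npz");K,T=c["K"],c["T"]
def ray(px,z):
    A=back(px[:,0],px[:,1],np.ones(len(px)),K,T); o=T[:3,3]; dd=A-o
    return o+dd*((z-o[2])/dd[:,2])[:,None]
cr=np.array([[262,55],[555,92],[528,308],[232,270]],float)
px=(cr+.5)/6-.5+[205,180]
C=ray(px,80); print(C)
ctr=C.mean(0); e=(C[1]-C[0]+C[2]-C[3])/2; f=(C[0]-C[3]+C[1]-C[2])/2
print(ctr,np.linalg.norm(e),np.linalg.norm(f),np.arctan2(-e[0]*-1,-e[1]) , "yaw from e", np.arctan2(e[0],-e[1]),"from f",np.arctan2(f[1],f[0]))
rid=np.array([[402,98],[274,163],[512,193],[382,253]],float) # back,left,right,front
print(ray((rid+.5)/6-.5+[205,180],86))
s=sense();q=s["ee_rot"];print(R.from_quat(q[[1,2,3,0]]).as_matrix().round(4))
w=calibration("wrist");print(w)
E
```

```text
[[566.09574608 153.06509268  80.        ]
 [543.67249971   6.70625471  80.        ]
 [435.52578507  22.9838767   80.        ]
 [457.78535014 169.05842723  80.        ]]
[500.76984525  87.95341283  80.        ] 147.91369134031052 109.42474052624046 -0.15162382668308855 yaw from e -0.15162382668308855 from f -0.1479969878615393
[[541.31384595  83.05824821  86.        ]
 [510.02362133 147.18767757  86.        ]
 [492.19276576  29.51886507  86.        ]
 [463.75642357  94.35894357  86.        ]]
[[-2.000e-04  9.040e-01  4.275e-01]
 [ 1.100e-03  4.275e-01 -9.040e-01]
 [-1.000e+00  3.000e-04 -1.100e-03]]
{'intrinsics': array([[325.1922621 ,   0.        , 285.15515307],
       [  0.        , 325.1922621 , 210.66671393],
       [  0.        ,   0.        ,   1.        ]]), 'world_from_camera': array([[ 4.27121904e-01,  8.69013830e-01,  2.49763575e-01,
         2.87274219e+02],
       [-9.04194050e-01,  4.10500777e-01,  1.17992511e-01,
        -4.45473957e+02],
       [ 8.98221323e-06, -2.76231924e-01,  9.61091007e-01,
         3.74272461e+02],
       [ 0.00000000e+00,  0.00000000e+00,  0.00000000e+00,
         1.00000000e+00]])}
```

```bash
python3 -m jog '[{"linear":[0,0.745,-0.577],"rotation":[-0.98,0,0],"grip":0},{"linear":[0,0.745,-0.577],"rotation":[-0.98,0,0],"grip":0},{"linear":[0,0.745,-0.577],"rotation":[-0.98,0,0],"grip":0},{"linear":[0,0.745,-0.577],"rotation":[-0.98,0,0],"grip":0},{"linear":[0,0.745,-0.577],"rotation":[-0.98,0,0],"grip":0},{"linear":[0,0.745,-0.577],"rotation":[-0.98,0,0],"grip":0},{"linear":[0,0.745,-0.577],"rotation":[-0.98,0,0],"grip":0},{"linear":[0,0.745,-0.577],"rotation":[-0.98,0,0],"grip":0},{"linear":[0,0.745,-0.577],"rotation":[-0.98,0,0],"grip":0},{"linear":[0,0.745,-0.577],"rotation":[-0.98,0,0],"grip":0}]' 20
python3 - <<'E'
from rig import *
import numpy as np
from scipy.spatial.transform import Rotation as R
s=sense();q=s["ee_rot"];M=R.from_quat(q[[1,2,3,0]]).as_matrix();print(s["joints"],M.round(3))
d=(np.array([480,30,231])-s["eef_pos"])@M; print(d/300)
y=M[:,1];print("tool y angle",np.arctan2(y[1],y[0]))
E
```

```text
time_s: 0.93
eef_pos: [352.3, -222.7, 231.0]
ee_rot: [0.671, 0.222, 0.672, -0.222]
force: [0.1, -1.4, 0.2]
grip_width: -0.001
[-8.46723908e-01  7.17759727e-02  1.79382750e+00  2.91638224e-04
  1.27708583e+00 -2.07977445e-01] [[-0.001  0.596  0.803]
 [ 0.001  0.803 -0.596]
 [-1.     0.    -0.001]]
[ 4.83842377e-04  9.30085248e-01 -1.60544187e-01]
tool y angle 0.93196502657431
```

```bash
python3 -m jog '[{"linear":[0,0.93,-0.16],"rotation":[-0.978,0,0],"grip":0},{"linear":[0,0.93,-0.16],"rotation":[-0.978,0,0],"grip":0},{"linear":[0,0.93,-0.16],"rotation":[-0.978,0,0],"grip":0},{"linear":[0,0.93,-0.16],"rotation":[-0.978,0,0],"grip":0},{"linear":[0,0.93,-0.16],"rotation":[-0.978,0,0],"grip":0},{"linear":[0,0.93,-0.16],"rotation":[-0.978,0,0],"grip":0},{"linear":[0,0.93,-0.16],"rotation":[-0.978,0,0],"grip":0},{"linear":[0,0.93,-0.16],"rotation":[-0.978,0,0],"grip":0},{"linear":[0,0.93,-0.16],"rotation":[-0.978,0,0],"grip":0},{"linear":[0,0.93,-0.16],"rotation":[-0.978,0,0],"grip":0}]'
python3 - <<'E'
from rig import *
import numpy as np,cv2
from scipy.spatial.transform import Rotation as R
s=sense();q=s["ee_rot"];M=R.from_quat(q[[1,2,3,0]]).as_matrix();print(s["joints"],M.round(3))
c=calibration("wrist");p,d=capture("wrist")
cv2.imwrite("pics/w1.png",p[:,:,::-1]);np.savez("pics/w1.npz",d=d,K=c["intrinsics"],T=c["world_from_camera"])
y=M[:,1];print("tool y angle",np.arctan2(y[1],y[0]))
E
```

```text
time_s: 1.77
eef_pos: [480.1, 28.5, 230.8]
ee_rot: [0.705, 0.054, 0.706, -0.053]
force: [-0.2, -0.0, -0.1]
grip_width: 0.003
[-1.85271769e-01  2.16675969e-01  1.62471150e+00  5.52385852e-04
  1.30162688e+00 -3.40748510e-02] [[-0.001  0.151  0.989]
 [ 0.001  0.989 -0.151]
 [-1.     0.001 -0.001]]
tool y angle 1.4194517270815665
```

View pics/w1.png

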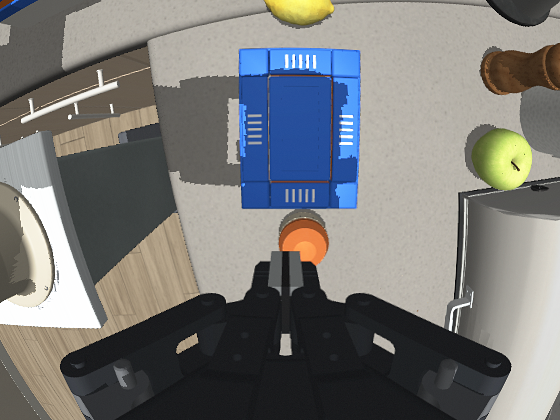

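The wrist view shows the whole lid: ridges at left (300,61), right (300,195), front (254,129) and back (346,129). The shut fingertips are at about (286,255). Next I'll turn these into positions and rim heights.

```bash
cat >> h.py <<'E'
def fish(u,v,d,K,T):
    x=(u-K[0,2])/K[0,0]; y=(v-K[1,2])/K[1,1]; r=np.hypot(x,y)+1e-12
    k=np.tan(r)/r*d
    return (np.stack([x*k,-y*k,-d,np.ones_like(d)],-1)@T.T)[...,:3]
def fishproj(P,K,T):
    p=(np.atleast_2d(np.asarray(P,float))-T[:3,3])@T[:3,:3]
    a=np.hypot(p[:,0],p[:,1]); th=np.arctan2(a,-p[:,2])
    return np.stack([K[0,2]+K[0,0]*th*p[:,0]/a,K[1,2]+K[1,1]*th*-p[:,1]/a],-1)
E
cat > an.py <<'E'
import sys
from h import *
n=sys.argv[1]
im=cv2.imread(f"pics/{n}.png");f=np.load(f"pics/{n}.npz");d,K,T=f["d"].astype(float),f["K"],f["T"]
v,u=np.mgrid[:420,:560].astype(float)
W=fish(u,v,d,K,T)
np.save("pics/W.npy",W)
Rr=np.linalg.norm(W[...,:2]-[501,88],axis=-1)
hsv=cv2.cvtColor(im,cv2.COLOR_BGR2HSV)
m=(Rr<115)&(W[...,2]>72)&(W[...,2]<100)&(hsv[...,0]>95)&(hsv[...,0]<130)&(hsv[...,1]>100)
P=W[m];r=cv2.minAreaRect(P[:,:2].astype(np.float32));print(r)
c0=np.array(r[0]);yaw=np.radians(r[2]); yaw=(yaw+np.pi/4)%(np.pi/2)-np.pi/4
print("centre",c0,"yaw",yaw)
B=(P[:,:2]-c0)@np.array([[np.cos(yaw),-np.sin(yaw)],[np.sin(yaw),np.cos(yaw)]])
med=lambda x0,x1,y0,y1:np.round([np.median(P[(B[:,0]>x0)&(B[:,0]<x1)&(B[:,1]>y0)&(B[:,1]<y1),2]),((B[:,0]>x0)&(B[:,0]<x1)&(B[:,1]>y0)&(B[:,1]<y1)).sum()],2)
print("panel",med(-20,20,-40,40))
for k,b in dict(front=(-46,-34,-40,40),back=(34,46,-40,40),left=(-20,20,54,66),right=(-20,20,-66,-54),c1=(-52,-34,54,70),c2=(34,52,54,70),c3=(-52,-34,-70,-54),c4=(34,52,-70,-54)).items():
    print(k,med(*b))
Rm=np.array([[np.cos(yaw),-np.sin(yaw)],[np.sin(yaw),np.cos(yaw)]])
for k,o in dict(front=(-40,0),back=(40,0),left=(0,60),right=(0,-60)).items(): print(k,(c0+Rm@o).round(1))
E
python3 an.py w1; python3 - <<'E'
import numpy as np
W=np.load("pics/W.npy")
for k,(u,v) in dict(left=(300,61),right=(300,195),front=(254,129),back=(346,129)).items(): print(k,W[v,u].round(1))
E
```

```text
((501.7805480957031, 86.93934631347656), (149.9061737060547, 110.06623840332031), 81.20104217529297)
centre [501.7805481   86.93934631] yaw -0.15357078478525565
panel [  81.01 3913.  ]
front [  88.02 1048.  ]
back [ 88.57 985.  ]
left [ 88.69 406.  ]
right [ 86.95 391.  ]
c1 [ 80.84 341.  ]
c2 [ 80.77 323.  ]
c3 [ 80.8 311. ]
c4 [ 80.94 315.  ]
front [462.3  93.1]
back [541.3  80.8]
left [511.  146.2]
right [492.6  27.6]
left [510.4 146.1  89.6]
right [493.   27.7  87.5]
front [461.9  92.9  88.8]
back [541.5  81.4  89.7]
```

The box measures 150 x 110 mm, with centre (501.8, 86.9) and yaw -0.154. All four sections are raised. I'll start with the right one: hover, then press slowly.

```bash
python3 -m jog '[{"linear":[0.1,0.003,0.042],"rotation":[0,0,0],"grip":0},{"linear":[0.2,0.003,0.042],"rotation":[0,0,0],"grip":0},{"linear":[0.3,0.003,0.042],"rotation":[0,0,0],"grip":0},{"linear":[0.38,0.003,0.042],"rotation":[0,0,0],"grip":0},{"linear":[0.42,0.003,0.042],"rotation":[0,0,0],"grip":0},{"linear":[0.435,0.003,0.042],"rotation":[0,0,0],"grip":0},{"linear":[0.435,0.003,0.042],"rotation":[0,0,0],"grip":0}]'
cat > st.py <<'E'
from rig import *
import numpy as np,sys
from scipy.spatial.transform import Rotation as R
s=sense();q=s["ee_rot"];M=R.from_quat(q[[1,2,3,0]]).as_matrix()
print("t",s["time_s"],"pos",s["eef_pos"].round(2),"F",s["force"].round(1),"yang",np.arctan2(M[1,1],M[0,1]).round(4),"j6",s["joints"][5].round(2),"xax",M[:,0].round(4))
if len(sys.argv)>3:
    print("delta units",((np.array(list(map(float,sys.argv[1:4])))-s["eef_pos"])@M/300).round(4))
E
python3 st.py 492.6 27.6 81
```

```text
time_s: 2.4
eef_pos: [492.0, 26.2, 100.0]
ee_rot: [0.704, 0.055, 0.706, -0.054]
force: [-0.0, 0.0, 0.2]
grip_width: 0.002
t 2.4 pos [492.02  26.2   99.97] F [-0.   0.   0.2] yang 1.4167 j6 -0.03 xax [-0.0025  0.001  -1.    ]
delta units [0.0632 0.0049 0.0014]
```

```bash
python3 -m jog '[{"linear":[0.012,0.005,0.0015],"rotation":[0,0,0],"grip":0},{"linear":[0.024,0.005,0.0015],"rotation":[0,0,0],"grip":0},{"linear":[0.034,0.005,0.0015],"rotation":[0,0,0],"grip":0},{"linear":[0.04,0.005,0.0015],"rotation":[0,0,0],"grip":0},{"linear":[0.044,0.005,0.0015],"rotation":[0,0,0],"grip":0},{"linear":[0.047,0.005,0.0015],"rotation":[0,0,0],"grip":0},{"linear":[0.05,0.005,0.0015],"rotation":[0,0,0],"grip":0},{"linear":[0.053,0.005,0.0015],"rotation":[0,0,0],"grip":0}]'; python3 st.py 492.6 27.6 81
```

```text
time_s: 3.07
eef_pos: [492.8, 27.6, 84.7]
ee_rot: [0.704, 0.055, 0.706, -0.054]
force: [-3.1, -0.6, 7.7]
grip_width: -0.003
t 3.0667 pos [492.77  27.62  84.73] F [-3.1 -0.6  7.7] yang 1.4169 j6 -0.03 xax [-2.e-03  7.e-04 -1.e+00]
delta units [ 0.0124 -0.0001 -0.0005]
```

```bash
python3 -m jog '[{"linear":[0.004,0,0],"rotation":[0,0,0],"grip":0},{"linear":[0.006,0,0],"rotation":[0,0,0],"grip":0},{"linear":[0.008,0,0],"rotation":[0,0,0],"grip":0},{"linear":[0.010,0,0],"rotation":[0,0,0],"grip":0},{"linear":[0.012,0,0],"rotation":[0,0,0],"grip":0},{"linear":[0.014,0,0],"rotation":[0,0,0],"grip":0},{"linear":[0.014,0,0],"rotation":[0,0,0],"grip":0}]'; python3 st.py 492.6 27.6 81
```

```text
time_s: 3.65
eef_pos: [492.8, 27.6, 81.9]
ee_rot: [0.704, 0.054, 0.706, -0.054]
force: [-6.2, 0.4, 15.4]
grip_width: 0.003
t 3.65 pos [492.84  27.62  81.91] F [-6.2  0.4 15.4] yang 1.4174 j6 -0.03 xax [-1.6e-03  3.0e-04 -1.0e+00]
delta units [ 0.003  -0.0002 -0.0008]
```

```bash
python3 -m jog '[{"linear":[0.0055,0,0],"rotation":[0,0,0],"grip":0},{"linear":[0.0065,0,0],"rotation":[0,0,0],"grip":0},{"linear":[0.0065,0,0],"rotation":[0,0,0],"grip":0}]'; python3 st.py 511 146.2 110;
```

```text
time_s: 3.9
eef_pos: [492.9, 27.6, 81.9]
ee_rot: [0.705, 0.054, 0.705, -0.054]
force: [-8.6, 0.3, 22.2]
grip_width: 0.001
t 3.9 pos [492.92  27.61  81.89] F [-8.6  0.3 22.2] yang 1.4179 j6 -0.03 xax [-1.e-03 -1.e-04 -1.e+00]
delta units [-0.0938  0.3998 -0.0007]
```

Hard stop: z stayed at 81.9 while the force rose from 15 to 22 N. Moving to the left section.

```bash
python3 -m jog '[{"linear":[-0.02,0,0],"rotation":[0,0,0],"grip":0},{"linear":[-0.06,0,0],"rotation":[0,0,0],"grip":0},{"linear":[-0.09,0,0],"rotation":[0,0,0],"grip":0},{"linear":[-0.09,0.1,0],"rotation":[0,0,0],"grip":0},{"linear":[-0.09,0.22,0],"rotation":[0,0,0],"grip":0},{"linear":[-0.09,0.34,-0.001],"rotation":[0,0,0],"grip":0},{"linear":[-0.08,0.4,-0.001],"rotation":[0,0,0],"grip":0},{"linear":[-0.06,0.4,-0.001],"rotation":[0,0,0],"grip":0},{"linear":[-0.045,0.4,-0.001],"rotation":[0,0,0],"grip":0},{"linear":[-0.045,0.4,-0.001],"rotation":[0,0,0],"grip":0}]'; python3 st.py 511 146.2 81
```

```text
time_s: 4.73
eef_pos: [510.3, 145.6, 94.4]
ee_rot: [0.704, 0.054, 0.706, -0.054]
force: [-0.7, -0.0, -1.1]
grip_width: 0.001
t 4.7333 pos [510.33 145.6   94.38] F [-0.7 -0.  -1.1] yang 1.4177 j6 0.21 xax [-2.9e-03 -5.0e-04 -1.0e+00]
delta units [0.0446 0.0024 0.002 ]
```

```bash
python3 -m jog '[{"linear":[0.01,0.0024,0.002],"rotation":[0,0,0],"grip":0},{"linear":[0.017,0.0024,0.002],"rotation":[0,0,0],"grip":0},{"linear":[0.021,0.0024,0.002],"rotation":[0,0,0],"grip":0},{"linear":[0.024,0.0024,0.002],"rotation":[0,0,0],"grip":0},{"linear":[0.027,0.0024,0.002],"rotation":[0,0,0],"grip":0},{"linear":[0.03,0.0024,0.002],"rotation":[0,0,0],"grip":0},{"linear":[0.033,0.0024,0.002],"rotation":[0,0,0],"grip":0},{"linear":[0.036,0.0024,0.002],"rotation":[0,0,0],"grip":0},{"linear":[0.039,0.0024,0.002],"rotation":[0,0,0],"grip":0},{"linear":[0.042,0.0024,0.002],"rotation":[0,0,0],"grip":0},{"linear":[0.045,0.0024,0.002],"rotation":[0,0,0],"grip":0},{"linear":[0.0465,0.0024,0.002],"rotation":[0,0,0],"grip":0},{"linear":[0.0465,0.0024,0.002],"rotation":[0,0,0],"grip":0}]'; python3 st.py 511 146.2 81
```

```text
time_s: 5.82
eef_pos: [511.2, 145.5, 82.0]
ee_rot: [0.704, 0.054, 0.706, -0.055]
force: [-6.2, -3.7, 15.3]
grip_width: 0.001
t 5.8167 pos [511.18 145.48  81.96] F [-6.2 -3.7 15.3] yang 1.4174 j6 0.21 xax [-0.0022 -0.0014 -1.    ]
delta units [ 0.0032  0.0023 -0.0009]
```

```bash
python3 -m jog '[{"linear":[0.0055,0,0],"rotation":[0,0,0],"grip":0},{"linear":[0.0065,0,0],"rotation":[0,0,0],"grip":0},{"linear":[0.0065,0,0],"rotation":[0,0,0],"grip":0}]'; python3 st.py 541.3 80.8 110;
```

```text
time_s: 6.07
eef_pos: [511.2, 145.4, 81.9]
ee_rot: [0.704, 0.054, 0.706, -0.055]
force: [-7.7, -0.8, 19.6]
grip_width: -0.002
t 6.0667 pos [511.23 145.39  81.94] F [-7.7 -0.8 19.6] yang 1.417 j6 0.21 xax [-0.0016 -0.0011 -1.    ]
delta units [-0.0935 -0.1975  0.1319]
```

Left is at its hard stop too. I'll lift, move over the back section and look again in case the box has shifted.

```bash
python3 -m jog '[{"linear":[-0.02,0,0],"rotation":[0,0,0],"grip":0},{"linear":[-0.06,0,0],"rotation":[0,0,0],"grip":0},{"linear":[-0.09,0,0],"rotation":[0,0,0],"grip":0},{"linear":[-0.1,-0.08,0.06],"rotation":[0,0,0],"grip":0},{"linear":[-0.1,-0.16,0.11],"rotation":[0,0,0],"grip":0},{"linear":[-0.1,-0.1975,0.132],"rotation":[0,0,0],"grip":0},{"linear":[-0.1,-0.1975,0.132],"rotation":[0,0,0],"grip":0},{"linear":[-0.1,-0.1975,0.132],"rotation":[0,0,0],"grip":0}]'; python3 st.py 541.3 80.8 92
python3 - <<'E'
from rig import *
import cv2,numpy as np
c=calibration("wrist");p,d=capture("wrist")
cv2.imwrite("pics/w2.png",p[:,:,::-1]);np.savez("pics/w2.npz",d=d,K=c["intrinsics"],T=c["world_from_camera"])
E
python3 an.py w2
```

```text
time_s: 6.73
eef_pos: [541.1, 80.7, 111.8]
ee_rot: [0.704, 0.054, 0.706, -0.055]
force: [-0.4, 0.8, 0.4]
grip_width: 0.0
t 6.7333 pos [541.11  80.65 111.8 ] F [-0.4  0.8  0.4] yang 1.4156 j6 0.09 xax [-2.2e-03 -8.0e-04 -1.0e+00]
delta units [0.066  0.0007 0.0007]
((501.7279052734375, 87.68816375732422), (148.7960662841797, 110.05156707763672), 81.54509735107422)
centre [501.72790527  87.68816376] yaw -0.147565889159345
panel [  81. 8093.]
front [  88.07 1920.  ]
back [  88.54 1466.  ]
left [  82.8 1140. ]
right [nan  0.]
c1 [ 80.79 768.  ]
c2 [  80.86 1012.  ]
c3 [80.63  8.  ]
c4 [81.24 23.  ]
front [462.2  93.6]
back [541.3  81.8]
left [510.5 147. ]
right [492.9  28.3]
  return _methods._mean(a, axis=axis, dtype=dtype,
  ret = ret.dtype.type(ret / rcount)
```

View pics/w2.png

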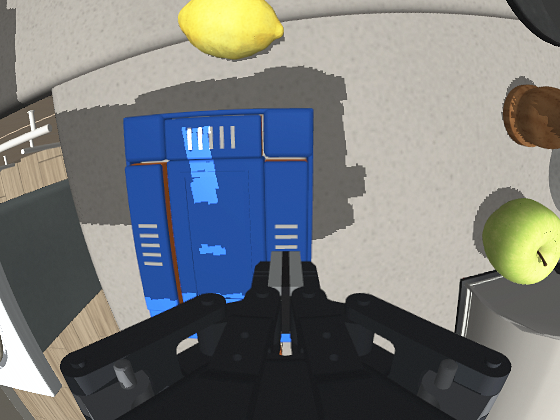

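The left section now reads 82 mm after bias and the box hasn't moved. The front (orange line at column 170) and back are still raised. The fingertips at (286,255) fit inside the width of the back section, so I can press it with this wrist angle.

```bash
python3 -m jog '[{"linear":[0.02,0.001,0.001],"rotation":[0,0,0],"grip":0},{"linear":[0.04,0.001,0.001],"rotation":[0,0,0],"grip":0},{"linear":[0.056,0.001,0.001],"rotation":[0,0,0],"grip":0},{"linear":[0.068,0.001,0.001],"rotation":[0,0,0],"grip":0},{"linear":[0.075,0.001,0.001],"rotation":[0,0,0],"grip":0},{"linear":[0.079,0.001,0.001],"rotation":[0,0,0],"grip":0},{"linear":[0.082,0.001,0.001],"rotation":[0,0,0],"grip":0},{"linear":[0.085,0.001,0.001],"rotation":[0,0,0],"grip":0},{"linear":[0.088,0.001,0.001],"rotation":[0,0,0],"grip":0},{"linear":[0.091,0.001,0.001],"rotation":[0,0,0],"grip":0},{"linear":[0.094,0.001,0.001],"rotation":[0,0,0],"grip":0},{"linear":[0.097,0.001,0.001],"rotation":[0,0,0],"grip":0},{"linear":[0.1,0.001,0.001],"rotation":[0,0,0],"grip":0},{"linear":[0.103,0.001,0.001],"rotation":[0,0,0],"grip":0},{"linear":[0.105,0.001,0.001],"rotation":[0,0,0],"grip":0},{"linear":[0.105,0.001,0.001],"rotation":[0,0,0],"grip":0}]'; python3 st.py 541.3 80.8 81
```

```text
time_s: 8.12
eef_pos: [541.6, 81.7, 82.0]
ee_rot: [0.705, 0.054, 0.705, -0.055]
force: [-4.7, 0.1, 14.2]
grip_width: -0.002
t 8.1167 pos [541.55  81.65  81.95] F [-4.7  0.1 14.2] yang 1.4169 j6 0.09 xax [-8.e-04 -7.e-04 -1.e+00]
delta units [ 0.0032 -0.0029 -0.0004]
```

```bash
python3 -m jog '[{"linear":[0.0055,0,0],"rotation":[0,0,0],"grip":0},{"linear":[0.0065,0,0],"rotation":[0,0,0],"grip":0},{"linear":[0.0065,0,0],"rotation":[0,0,0],"grip":0}]'; python3 st.py 462.2 93.4 110;
```

```text
time_s: 8.37
eef_pos: [542.1, 81.6, 82.0]
ee_rot: [0.705, 0.054, 0.705, -0.055]
force: [-5.9, -0.4, 16.8]
grip_width: 0.001
t 8.3667 pos [542.07  81.59  81.97] F [-5.9 -0.4 16.8] yang 1.4171 j6 0.09 xax [ 0.0012 -0.0011 -1.    ]
delta units [-0.0938 -0.0019 -0.269 ]
```

```bash
python3 -m jog '[{"linear":[-0.02,0,0],"rotation":[0,0,0],"grip":0},{"linear":[-0.06,0,0],"rotation":[0,0,0],"grip":0},{"linear":[-0.08,-0.002,-0.05],"rotation":[0,0,0],"grip":0},{"linear":[-0.08,-0.002,-0.15],"rotation":[0,0,0],"grip":0},{"linear":[-0.08,-0.002,-0.23],"rotation":[0,0,0],"grip":0},{"linear":[-0.08,-0.002,-0.269],"rotation":[0,0,0],"grip":0},{"linear":[-0.06,-0.002,-0.269],"rotation":[0,0,0],"grip":0},{"linear":[-0.045,-0.002,-0.269],"rotation":[0,0,0],"grip":0},{"linear":[-0.045,-0.002,-0.269],"rotation":[0,0,0],"grip":0}]'; python3 st.py 462.2 93.4 81
```

```text
time_s: 9.12
eef_pos: [462.7, 93.2, 94.5]
ee_rot: [0.705, 0.054, 0.705, -0.055]
force: [-0.4, 0.3, -0.2]
grip_width: 0.003
t 9.1167 pos [462.66  93.19  94.55] F [-0.4  0.3 -0.2] yang 1.417 j6 0.11 xax [ 6.0e-04 -1.2e-03 -1.0e+00]
delta units [ 0.0452  0.0005 -0.0017]
```

```bash
python3 -m jog '[{"linear":[0.01,0.0005,-0.0017],"rotation":[0,0,0],"grip":0},{"linear":[0.018,0.0005,-0.0017],"rotation":[0,0,0],"grip":0},{"linear":[0.022,0.0005,-0.0017],"rotation":[0,0,0],"grip":0},{"linear":[0.025,0.0005,-0.0017],"rotation":[0,0,0],"grip":0},{"linear":[0.028,0.0005,-0.0017],"rotation":[0,0,0],"grip":0},{"linear":[0.031,0.0005,-0.0017],"rotation":[0,0,0],"grip":0},{"linear":[0.034,0.0005,-0.0017],"rotation":[0,0,0],"grip":0},{"linear":[0.037,0.0005,-0.0017],"rotation":[0,0,0],"grip":0},{"linear":[0.04,0.0005,-0.0017],"rotation":[0,0,0],"grip":0},{"linear":[0.043,0.0005,-0.0017],"rotation":[0,0,0],"grip":0},{"linear":[0.046,0.0005,-0.0017],"rotation":[0,0,0],"grip":0},{"linear":[0.0475,0.0005,-0.0017],"rotation":[0,0,0],"grip":0},{"linear":[0.0475,0.0005,-0.0017],"rotation":[0,0,0],"grip":0}]'; python3 st.py 462.2 93.4 81
```

```text
time_s: 10.2
eef_pos: [462.6, 93.3, 81.9]
ee_rot: [0.706, 0.054, 0.704, -0.055]
force: [-8.5, -1.0, 21.3]
grip_width: -0.002
t 10.2 pos [462.56  93.31  81.89] F [-8.5 -1.  21.3] yang 1.4172 j6 0.11 xax [ 0.0014 -0.0015 -1.    ]
delta units [ 0.003   0.0001 -0.0012]
```

```bash
python3 -m jog '[{"linear":[-0.02,0,0],"rotation":[0,0,0],"grip":0},{"linear":[-0.08,0,0],"rotation":[0,0,0],"grip":0},{"linear":[-0.18,0,0],"rotation":[0,0,0],"grip":0},{"linear":[-0.28,-0.05,0.02],"rotation":[0,0,0],"grip":0},{"linear":[-0.38,-0.12,0.05],"rotation":[0,0,0],"grip":0},{"linear":[-0.46,-0.19,0.08],"rotation":[0,0,0],"grip":0},{"linear":[-0.49,-0.205,0.09],"rotation":[0,0,0],"grip":0},{"linear":[-0.49,-0.205,0.09],"rotation":[0,0,0],"grip":0},{"linear":[-0.49,-0.205,0.09],"rotation":[0,0,0],"grip":0}]'; python3 st.py
python3 - <<'E'
from rig import *
import cv2,numpy as np
c=calibration("wrist");p,d=capture("wrist")
cv2.imwrite("pics/w3.png",p[:,:,::-1]);np.savez("pics/w3.npz",d=d,K=c["intrinsics"],T=c["world_from_camera"])
cv2.imwrite("pics/w3c.png",cv2.resize(p[30:270,210:390,::-1],None,fx=2.4,fy=2.4,interpolation=cv2.INTER_CUBIC))
E
python3 an.py w3
```

```text
time_s: 10.95
eef_pos: [479.3, 29.1, 228.0]
ee_rot: [0.705, 0.054, 0.705, -0.055]
force: [0.6, 0.6, -0.7]
grip_width: 0.001
t 10.95 pos [479.28  29.05 228.04] F [ 0.6  0.6 -0.7] yang 1.4167 j6 -0.03 xax [ 3.e-04 -1.e-03 -1.e+00]
((501.49896240234375, 86.9262924194336), (149.5552520751953, 110.13997650146484), 81.48106384277344)
centre [501.4989624   86.92629242] yaw -0.14868348471079695
panel [  81.02 3999.  ]
front [  82.88 1032.  ]
back [ 82.88 986.  ]
left [ 82.74 385.  ]
right [ 82.85 380.  ]
c1 [ 80.84 360.  ]
c2 [ 80.8 337. ]
c3 [ 80.89 333.  ]
c4 [ 80.86 313.  ]
front [461.9  92.9]
back [541.1  81. ]
left [510.4 146.3]
right [492.6  27.6]
```

View pics/w3c.png

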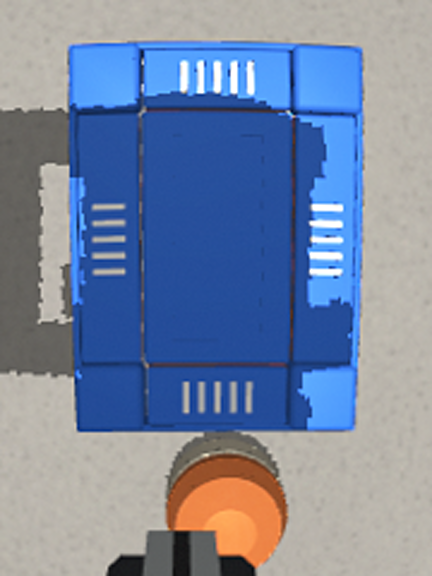

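The crop shows the lid flat, with no orange band. All four sections read 1.7–1.9 mm above the panel, the box hasn't moved, and the hand is clear at z = 228.

```bash
python3 -c "
from rig import *
print(sense()['force']); print(finish_job())"
```

```text
[-0.3969797  -0.21924638  0.31936906]
the job is handed in; nothing more can be done
None
```

All four rim sections of the 110 x 150 mm box's lid are pressed down to their stops, and I've handed the job in at about 11 s of robot time. I pressed right, left, back, then front with shut fingertips, at 17–22 N final upward force.

- **Sections shut:** each press ended at 81.9–82.0 mm. On right, left and back, extra force moved the section no further. Front got a single press, to 21 N. The final wrist depth picture puts all four sections 1.7–1.9 mm above the panel (2 mm expected), and no orange band shows.
- **Box not shoved:** its centre stayed within 0.3 mm and its yaw within 0.005 rad of the first measurement, which is within measuring noise. The fingertip slid about 0.5 mm sideways on the back section during that press, with no visible effect.
- **Other objects:** the arm passed well above everything else, but I did not re-measure those objects at the end. The hand was clear at 228 mm with near-zero force when I handed in.

No check failed. The mid-job picture could not show the right section because the gripper hid it, but the final picture does.

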